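Open the belt hatch of a throwing wheel and hold its tensioner back

ROBOT

A 6-joint arm with a two-finger parallel gripper is mounted at the origin on the work surface. World frame = base frame: x ahead of the robot, y to its left, z up, the work surface at z = 0. Lengths are in m, angles in rad, forces in N, time in s.
With the tool pointing down it reaches from about 0.35 to 0.775 m from the base axis. Payload 7.3 kg.
Tool frame: the origin (TCP) lies midway between the tips of the shut fingers; the grasp point (between the pads) lies 19 mm behind it (robot.tcp_to_grasp is the distance from the TCP to the grasp point, in m); x points along the fingers, z is the direction in which the jaws open and shut, and the axes are right-handed (so a half turn about x gives the same grasp; the last joint's range is limited). The gripper opens to 92 mm and grips with 3 to 60 N. Pads are 19 mm wide; open, the fingers measure 130 mm over their backs; the gripper's body (75 mm by 190 mm) begins 47 mm behind the grasp point.
Start: joints at [-1.375, 0.342, 1.524, -0, 1.275, -0.146], TCP at [0.176, -0.495, 0.227] pointing down, gripper open.
Joint ranges: [-2.53, 2.53], [-0.77, 2.02], [0.04, 2.7], [-1, 4.14], [0.28, 2.66], [-3.11, 3.11]. Speed limits (rad/s): [2.57, 2.57, 3.14, 3.14, 3.14, 3.14].

INTERFACE

Orientations are given as [roll, pitch, yaw] about the fixed x, y, z axes, in that order (R = Rz(yaw) Ry(pitch) Rx(roll)).
In Python, from cell import robot gives the robot as it stands.
- The arm moves only by the tool move_arm, never from a script. Its argument "deltas" is a list of rows, each an object with "dp": the shift along the tool's x, y, z in m, a list of three; "turn": the turn, a rotation vector about the tool's x, y, z in degrees, a list of three. A call has 1 to 10 rows; each row is the pose to reach, as a shift and turn from the pose commanded when the call began, along the tool's axes at that moment; what a row does not reach only later rows make up. A row lasts 1/10 s, in which the tool goes at most 50 mm and 8.59 degrees, less where a joint would pass 70% of its speed; a pose out of reach is approached as far as the arm can. A call with a gripper value outside its range is refused whole. "hand" is the finger opening in m, from 0 to 0.0918, set as the call begins (left out, the last holds). The fingers move at their own pace and stop on an object; "squeeze" is the grip in N (left out, the last holds). Time passes only in rows, so rows that repeat a pose let the fingers close. It gives the time, the measured TCP pose, the force and the opening at its end, in the units of the state.
- robot.observe(): the state, without advancing time (a new reading comes with each control period).
- robot.read_camera(name): name is "scene" or "top" or "wrist"; returns (picture, depth): 480x640x3 uint8, red, green, blue; 480x640 float32, m along the optical axis (not along the pixel's ray), 0 where there is no reading.
- robot.camera_info(name): a dict with "fx", "fy", "cx", "cy" (pixels), "k1" (the pictures are not rectified: a ray, as slopes to the right and down, at radius r is drawn at 1 + k1 r^2 times it, then the intrinsics apply), "R" (3x3) and "t" (3): a world point X has camera coordinates R X + t. Camera axes: x right, y down, z forward; pixel columns grow to the right and rows downward; lengths in m; the calibration is good to about 2 mm. A picture is of the moment at which its call begins: read the wrist's pose just before it. camera_info takes no time and is no camera call; for the wrist camera it gives the pose at the moment of the call.
- robot.hand_in(): hands the job in, once; it reports no verdict.
The state is a dict: "time": time; "qpos": joint angles; "qvel": joint speeds; "joint_efforts": joint torques, N m; "tool_pos": TCP position; "tool_rot": TCP orientation; "contact_force": force on the tool from outside, world axes, zero at the start; "torque": the same for the moment, N m; "opening": finger opening in m.
Only numpy, scipy, OpenCV 4.12 (cv2) and the standard library are available. Lean on these libraries where they do the work, as an engineer would, in place of code of your own. Each camera call takes 0.05 s, during which the arm holds its last target.

TASK

The drive belt of this table-top throwing wheel has been taken off and a new one is about to be slipped on. Prise the belt hatch up with the blade of the palette knife (not with your fingers), swing it right open and lay the knife back down flat on the bench. Then push the sprung tensioner arm back past its ratchet click with your fingertips and finish while still holding it there, clear of the pawl so that you and not the catch carry the spring; leave the other things on the bench where they are.

Things in the scene. Friction and masses are not known exactly. Their poses are not given: they have to be found in the camera images.
- knife_grip (a point): Palette knife lying flat: straight-sided wooden handle 105 x 20 wide x 24 mm high, stiff steel blade 85 long x 24 wide x 2 mm; about 85 g. Point in the handle, half-way up (12 mm over the bench), 25 mm behind the brass ferrule where the blade starts. x runs along the knife: the blade tip lies 110 mm along x, the flat blade at the height of this point; z up, y across.
- pry_slot (a point): Middle of the prying slot under the hatch's front edge, on the front face (towards the robot) of the throwing wheel's housing. x: level, into the housing; y: left along the front; z up. Slot 80 mm wide, 9 mm high: sill (top of a wall 6 mm thick) 4.5 mm below, hatch underside 4.5 mm above. Behind the sill the bay is open. The front face spans y -115 to +385 mm; deck 8.5 mm above.
- hatch (a joint): Belt hatch: rectangular sheet lid flush in the housing's deck, 168 mm from front edge to hinge, 185 mm wide, 4 mm thick, 150 g. 0 is shut; grows as the front edge rises; 1.57 upright; stop at 1.9 rad. Right open means upright or beyond (1.3 at the least). Its friction hinge holds it where it is left; lifting the front edge takes 1.5 to 2 N.
- hatch_hinge (a point): Middle of the hatch's hinge line, at its far edge: 169 mm behind the slot point (along the slot's x) and 6.5 mm higher. Axes as the slot point; the hinge line runs along y.
- wheel_head (a point): Centre of the top of the wheel head, an aluminium disc 240 mm across, beside the hatch: 154 mm behind and 250 mm left of the slot point, 41.5 mm higher. An obstacle; not to be handled.
- idler (a point): Centre of the idler roller on the tensioner arm's free end, in the bay under the hatch: upright black roller 30 mm across, 30 mm high, fixed to the arm. Untouched it is 74 mm behind, 12 mm right of and 24.5 mm below the slot point. In front of it the bay is free for 50 mm; floor plate 37 mm below this point. A motor pulley 46 mm across stands 55 mm behind, 56 mm right of the untouched roller.
- tensioner_pivot (a point): Pivot of the tensioner arm (upright hub in the bay, 82 mm from the roller's centre), given at the roller's middle height; axes as the slot point. Untouched, the arm points from here to the right and a little to the front; seen from above it turns anticlockwise as the roller is pushed back, away from the robot.
- tensioner (a joint): Tensioner arm angle, rad: 0 untouched on its spring; grows as the roller is pushed back (82 mm per rad). Resists at the roller with 4 N at 0, 7 N at 0.6. From 0.13 a tooth lifts the pawl, which clicks in behind it at 0.45; let go, the arm then rests on the pawl at 0.45. Rear stop 0.75. Held clear of the pawl: about 0.6 (0.53 to 0.75).
- pawl (a joint): Small spring pawl beside the hub: 0 dropped in (also at the start), up to 0.2 rad while the tooth rides under it.
- planter_a_mid (a point): Empty oval terracotta planter 108 x 194 x 88 mm, 0.9 kg, standing right of the wheel; centre. Leave alone.
- saucer_mid (a point): Terracotta saucer 90 mm wide, 20 mm high, to the right; centre. Leave alone.
- rib_mid (a point): Flat wooden throwing rib with round ends, 50 x 140 x 8 mm, lying between the robot and the wheel; centre. Leave alone.
- cup_mid (a point): White ceramic cup 76 mm wide, 85 mm high, to the left; centre. Leave alone.
- jar_mid (a point): Small glass jar 40 mm wide, 40 mm high, on the housing's deck, left of the hatch's front edge; centre. Leave alone.
- screwdriver_grip (a point): Screwdriver 200 mm long with a round wooden handle 26 mm thick, lying beside the knife at about 100 mm, on either side of it; point in its handle, its x axis to its tip. Leave alone.
Things that resemble listed ones, but are neither listed nor needed, are in the scene too. What is shaped like the part that bears knife_grip but turquoise is not meant.

How it is judged:
On the way, in this order (a step that is already met when the one before it is completed fails the run):
1. the hatch is prised up by the knife (value of joint hatch above 0.12 rad and contact force between knife and hatch above 0.2 N), for 0.1 s.
2. the hatch stands open (value of joint hatch above 1.3 rad), for 0.2 s.
3. the tensioner arm is pushed back past its click (value of joint tensioner above 0.5 rad and value of joint pawl below 0.06 rad), for 0.1 s.
At the end, for the whole second after the job is handed in: Fingers hold the tensioner arm still beyond 0.53 rad (pawl rest 0.45, stop 0.75) with over 2.5 N; the pawl has dropped in (below 0.06 rad) and carries nothing; the hatch stands open beyond 1.3 rad; the knife lies flat on the bench, released and clear of the arm (value of joint tensioner above 0.53 rad and velocity of joint tensioner between -0.1 and 0.1 rad/s and contact force between the fingers and tensioner above 2.5 N and value of joint pawl below 0.06 rad and contact force between knife and tensioner below 0.1 N and value of joint hatch above 1.3 rad and height (world z) of knife_grip below 0.02 m and angle between knife_grip's own x axis and vertical between 1.45 and 1.69 rad and contact force between the fingers and knife below 0.1 N); the arm keeps its last pose, push and grip.
It fails at once if the fingers touch the hatch before the knife has prised it up (hatch below 0.12 rad) (contact force between the fingers and hatch above 0.5 N and value of joint hatch below 0.12 rad).
It fails at once if the tensioner is pushed with the knife instead of the fingertips (contact force between knife and tensioner above 1 N).
It fails at once if a bystander is moved by more than 40 mm (distance of any of planter_a_mid, rib_mid, cup_mid, jar_mid, saucer_mid, screwdriver_grip from where it was at the start of the episode above 0.04 m).
It also fails if it takes over 69 s, if anything falls off the work surface, if the arm or the gripper's body presses on something with over 40 N, if the wrist force passes 120 N, or if a joint passes its speed limit or range.

## Working session

There is one attempt and no reset: what is moved stays moved. The work goes in short steps, Python scripts to look and compute and a tool call to move; the robot and the scene stay as the last step left them, time stands still between calls to the robot, and variables do not carry over. Pictures are saved under pics/ and viewed, and the job is handed in when it is done.

Besides the shell and the picture viewer there is one more tool, called in YAML: its name, and indented under it one key for each argument. move_arm: Moves the arm, as the interface text tells. Its arguments: {"type":"object","properties":{"deltas":{"type":"array"},"hand":{"type":"number"},"squeeze":{"type":"number"}},"required":["deltas"]}

```bash
ls; mkdir -p pics
python3 - <<'E'
from cell import robot
import cv2,numpy as np
print(robot.observe())
for n in ("scene","top","wrist"):
    i=robot.camera_info(n);print(n,i)
    p,d=robot.read_camera(n)
    cv2.imwrite(f"pics/{n}0.png",p[:,:,::-1]);np.save(f"{n}0_d.npy",d)
E
```

```text
pics
{'time': 0.0, 'qpos': array([-1.37501322e+00,  3.42716489e-01,  1.52500942e+00, -4.18302912e-05,
        1.27538905e+00, -1.45987703e-01]), 'qvel': array([-1.06911186e-03, -1.40800501e-03, -4.49215408e-04, -1.15318137e-03,
       -2.69879037e-03, -6.15795818e-05]), 'joint_efforts': array([ 8.68594143e-04, -4.31236374e+01, -2.44213647e+01,  7.19187269e-02,
        5.59924264e-02, -1.37768052e-04]), 'tool_pos': array([ 0.17589262, -0.49423067,  0.22605085]), 'tool_rot': array([3.02187476, 1.5692735 , 1.79286145]), 'contact_force': array([ 0.62244699,  0.51331574, -0.39992044]), 'torque': array([ 0.01523439,  0.04625936, -0.01912781]), 'opening': 0.09187410953280627}
scene {'fx': 609.6609697640378, 'fy': 609.6609697640378, 'cx': 330.873179309156, 'cy': 243.0768216804346, 'k1': -0.0645681316676712, 'R': array([[-0.05578908,  0.99844   , -0.00226894],
       [ 0.63620528,  0.03379718, -0.77077921],
       [-0.76950011, -0.04444458, -0.63709831]]), 't': array([ 0.07175347, -0.20879584,  1.88429607])}
top {'fx': 500.9962140930355, 'fy': 500.9962140930355, 'cx': 324.75517163356545, 'cy': 234.86063415722643, 'k1': -0.05673475716373976, 'R': array([[-3.81278339e-03, -9.99772809e-01,  2.09712401e-02],
       [-9.89613662e-01,  7.58727374e-04, -1.43750562e-01],
       [ 1.43701991e-01, -2.13015154e-02, -9.89391724e-01]]), 't': array([-0.0475866 ,  0.51233453,  1.31807265])}
wrist {'fx': 418.92432558473286, 'fy': 418.92432558473286, 'cx': 319.2442378318014, 'cy': 244.4312278613628, 'k1': 0.03135489206624662, 'R': array([[ 3.36029379e-01, -9.41851171e-01, -7.92761619e-04],
       [-9.11759078e-01, -3.25504093e-01,  2.50484469e-01],
       [-2.36177137e-01, -8.34473328e-02, -9.68120293e-01]]), 't': array([-0.52476629, -0.032583  ,  0.38977942])}
```

View pics/scene0.png

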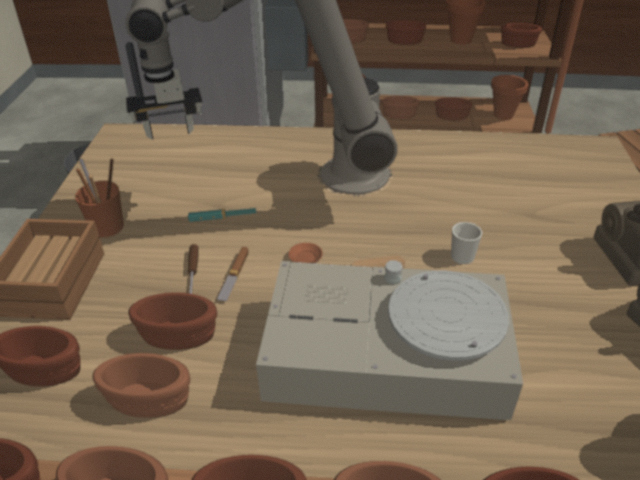

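View pics/top0.png

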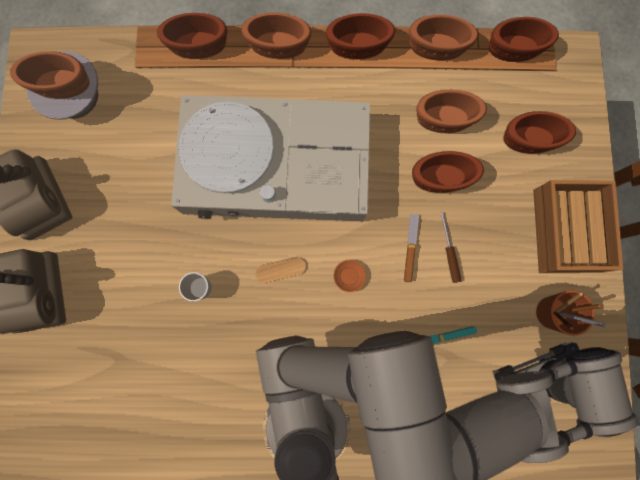

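View pics/wrist0.png

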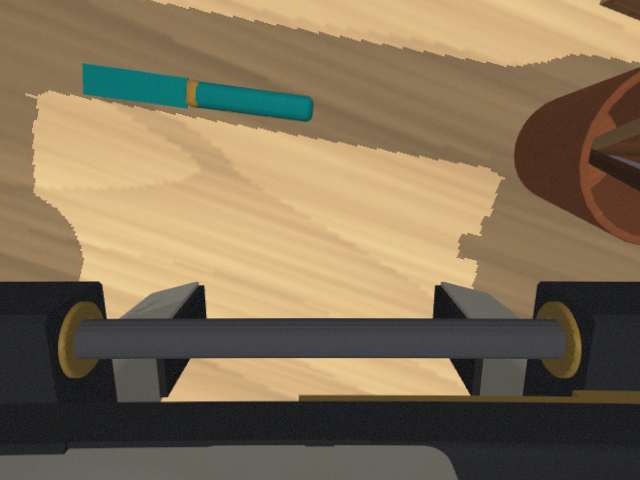

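The candidates for the knife in the top view are the brown-handled palette knife at (412,248) and the turquoise one at (453,335). The screwdriver at (450,247) has a thin round shaft. The knife with the wooden handle and flat steel blade fits the description, and I'll confirm it in a crop while measuring.

```bash
cat > h.py <<'E'
import numpy as np,cv2
from scipy.spatial.transform import Rotation as Ro
def ray(ci,uv):
    uv=np.atleast_2d(np.asarray(uv,float))
    x=(uv-[ci['cx'],ci['cy']])/[ci['fx'],ci['fy']]
    K=np.eye(3);s=cv2.undistortPoints(x.reshape(-1,1,2),K,np.array([ci['k1'],0,0,0,0])).reshape(-1,2)
    d=np.c_[s,np.ones(len(s))]@ci['R']
    o=-ci['R'].T@ci['t']
    return o,d
def onplane(ci,uv,z):
    o,d=ray(ci,uv); return o+d*((z-o[2])/d[:,2])[:,None]
def atdepth(ci,uv,depth):
    o,d=ray(ci,uv); return o+d*np.atleast_1d(depth)[:,None]
def proj(ci,X):
    X=np.atleast_2d(X)@ci['R'].T+ci['t']; s=X[:,:2]/X[:,2:]; r2=(s**2).sum(1,keepdims=True)
    return s*(1+ci['k1']*r2)*[ci['fx'],ci['fy']]+[ci['cx'],ci['cy']]
def depthpts(ci,d):
    v,u=np.mgrid[0:480,0:640]
    uv=np.c_[u.ravel(),v.ravel()]
    return atdepth(ci,uv,d.ravel()).reshape(480,640,3)
def Rt(st): return Ro.from_euler('xyz',st['tool_rot']).as_matrix()
def delta(st,p,R=None):
    "tool-frame shift and rotvec deg to reach world p, R"
    R0=Rt(st); dp=R0.T@(np.asarray(p)-st['tool_pos'])
    rv=np.zeros(3) if R is None else np.degrees(Ro.from_matrix(R0.T@R).as_rotvec())
    return dp,rv
E
python3 - <<'E'
from cell import robot
from h import *
np.set_printoptions(precision=4,suppress=True)
p=cv2.imread('pics/top0.png');d=np.load('top0_d.npy');ci=robot.camera_info('top')
P=depthpts(ci,d)
for u,v in [(325,200),(300,160),(355,205),(365,205),(325,120),(412,245),(410,270),(350,275),(225,150)]:
    print((u,v),P[v,u])
c=p[200:300,380:480];cv2.imwrite('pics/c1.png',cv2.resize(c,None,fx=6,fy=6,interpolation=cv2.INTER_CUBIC))
c=p[90:230,165:385];cv2.imwrite('pics/c2.png',cv2.resize(c,None,fx=3.5,fy=3.5,interpolation=cv2.INTER_CUBIC))
E
```

```text
(325, 200) [ 0.5895 -0.0478  0.1254]
(300, 160) [0.6958 0.0165 0.123 ]
(355, 205) [ 0.5769 -0.1246  0.1234]
(365, 205) [ 0.5767 -0.1502  0.1246]
(325, 120) [ 0.8043 -0.0487  0.1247]
(412, 245) [ 0.4859 -0.2881  0.0239]
(410, 270) [ 0.4177 -0.2814  0.0199]
(350, 275) [ 0.4054 -0.1181  0.0079]
(225, 150) [0.7111 0.2047 0.1587]
```

View pics/c1.png

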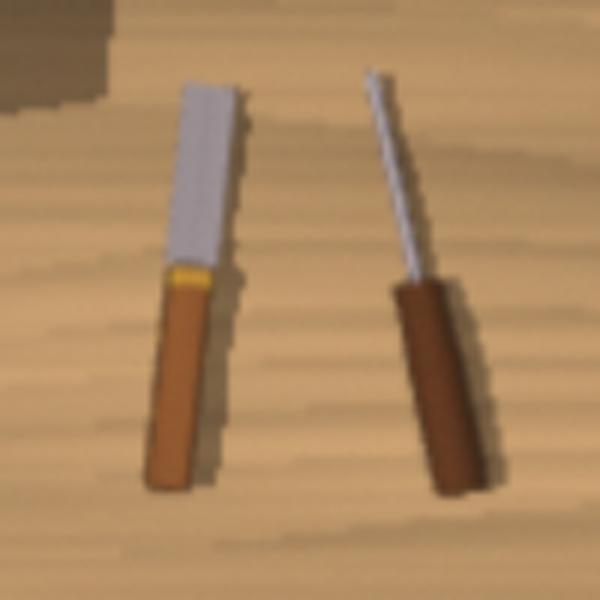

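View pics/c2.png

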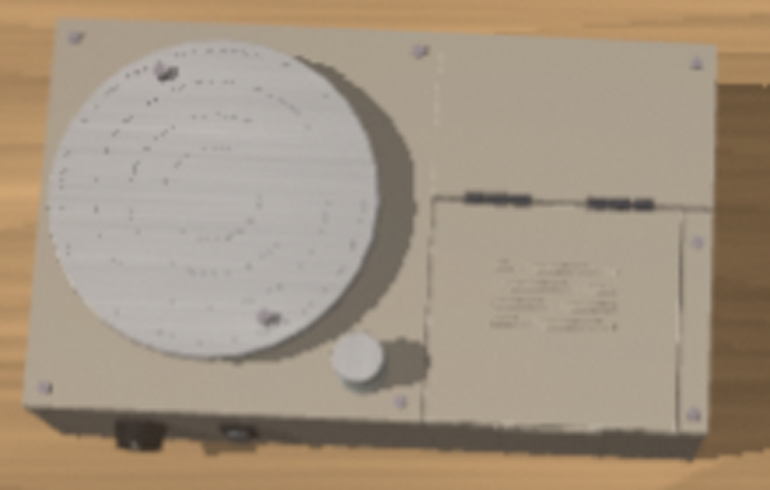

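The crop confirms it: the object on the left, at (412,248) in the top view, has the wooden handle, brass ferrule and flat steel blade. The one on the right is the screwdriver. Next I'll measure the housing frame and the knife.

Run:
```python
from cell import robot
from h import *
np.set_printoptions(precision=4,suppress=True)
ci=robot.camera_info('top');d=np.load('top0_d.npy');P=depthpts(ci,d)
c=lambda a:(np.array(a)/3.5+[165,90])-0.357
names=['FL','FR','RR','hFL','hFR','hRL','hRR']
pts=[(25,405),(706,432),(717,45),(422,423),(677,432),(432,199),(681,208)]
X=onplane(ci,[c(p) for p in pts],0.124)
for n,x in zip(names,X):print(n,x)
f=X[0]-X[1];yaw=np.arctan2(f[1],f[0])-np.pi/2;print('len',np.linalg.norm(f),'yaw',yaw)
m=(abs(P[:,:,2]-0.124)<0.01);print('deck z median',np.median(P[:,:,2][(m)]),m.sum())
# deck front edge fit from depth mask
img=cv2.imread('pics/top0.png')
# knife
k=lambda a:np.array(a)/6+[380,200]-0.42
B=onplane(ci,[k((184,84)),k((236,88)),k((168,264)),k((216,266))],0.013)
Hh=onplane(ci,[k((166,284)),k((210,286)),k((147,488)),k((190,489))],0.024)
F=onplane(ci,[k((168,268)),k((212,270))],0.024)
print('blade',B);print('handle',Hh)
t=B[:2].mean(0);e=Hh[2:].mean(0);print('tip',t,'end',e,'L',np.linalg.norm((t-e)[:2]),'yaw',np.arctan2(*(t-e)[[1,0]]))
hsv=cv2.cvtColor(img,cv2.COLOR_BGR2HSV);print('ferrule',F)
```

```text
FL [0.576  0.3431 0.124 ]
FR [ 0.5558 -0.1534  0.124 ]
RR [ 0.854  -0.1668  0.124 ]
hFL [0.5624 0.0536 0.124 ]
hFR [ 0.5558 -0.1322  0.124 ]
hRL [0.7318 0.0476 0.124 ]
hRR [ 0.7254 -0.1375  0.124 ]
len 0.4968616453594113 yaw -0.040688860081590894
deck z median 0.12475099757185992 16903
blade [[ 0.5755 -0.2879  0.013 ]
 [ 0.5737 -0.3122  0.013 ]
 [ 0.4913 -0.278   0.013 ]
 [ 0.4903 -0.3003  0.013 ]]
handle [[ 0.4807 -0.2748  0.024 ]
 [ 0.4797 -0.295   0.024 ]
 [ 0.3879 -0.2637  0.024 ]
 [ 0.3873 -0.2832  0.024 ]]
tip [ 0.5746 -0.3     0.013 ] end [ 0.3876 -0.2735  0.024 ] L 0.18890014765759744 yaw -0.14109709769656245
ferrule [[ 0.488  -0.2759  0.024 ]
 [ 0.4871 -0.2961  0.024 ]]
```

```bash
cat >> h.py <<'E'
def down(yaw,flip=1):
    "tool x down, jaw axis (z) = flip * y-axis of frame with given yaw"
    x=np.array([0,0,-1.]);z=flip*np.array([-np.sin(yaw),np.cos(yaw),0]);return np.c_[x,np.cross(z,x),z]
E
python3 - <<'E'
from cell import robot
from h import *
np.set_printoptions(precision=4,suppress=True)
st=robot.observe();print(Rt(st))
for f in (1,-1):
    R=down(-0.141,f)
    for z in (0.10,0.003):print(f,z,*delta(st,[0.4657,-0.2845,z],R))
E
```

```text
[[-0.0002  0.9422  0.3352]
 [ 0.0011  0.3352 -0.9422]
 [-1.      0.0002 -0.0011]]
1 0.1 [ 0.1264  0.3433 -0.1005] [-152.339    -0.0076   -0.0853]
1 0.003 [ 0.2234  0.3433 -0.1004] [-152.339    -0.0076   -0.0853]
-1 0.1 [ 0.1264  0.3433 -0.1005] [27.661  -0.0629  0.0056]
-1 0.003 [ 0.2234  0.3433 -0.1004] [27.661  -0.0629  0.0056]
```

move_arm:
  deltas:
    - {"dp":[0.126,0.343,-0.1],"turn":[27.7,0,0]}
    - {"dp":[0.126,0.343,-0.1],"turn":[27.7,0,0]}
    - {"dp":[0.126,0.343,-0.1],"turn":[27.7,0,0]}
    - {"dp":[0.126,0.343,-0.1],"turn":[27.7,0,0]}
    - {"dp":[0.126,0.343,-0.1],"turn":[27.7,0,0]}
    - {"dp":[0.126,0.343,-0.1],"turn":[27.7,0,0]}
    - {"dp":[0.126,0.343,-0.1],"turn":[27.7,0,0]}
    - {"dp":[0.126,0.343,-0.1],"turn":[27.7,0,0]}
    - {"dp":[0.126,0.343,-0.1],"turn":[27.7,0,0]}
    - {"dp":[0.126,0.343,-0.1],"turn":[27.7,0,0]}
  hand: 0.06
  squeeze: 60

```text
time: 1.15
tool_pos: [0.4657, -0.2847, 0.1001]
tool_rot: [-1.863, 1.569, 2.71]
contact_force: [-0.5, 0.0, 0.7]
opening: 0.0601
```

Run:
```python
from cell import robot
from h import *
np.set_printoptions(precision=4,suppress=True)
st=robot.observe();ci=robot.camera_info('wrist')
p,d=robot.read_camera('wrist');cv2.imwrite('pics/w1.png',p[:,:,::-1]);np.save('w1.npy',d)
print(st['time'],st['tool_pos'],delta(st,[0.4657,-0.2845,0.003],down(-0.141,-1)))
print('proj tip, grip',proj(ci,[[0.5746,-0.3,0.013],[0.4657,-0.2845,0.024]]))
```

```text
1.15 [ 0.4657 -0.2847  0.1001] (array([ 0.0971,  0.0001, -0.0001]), array([ 0.0903, -0.0243,  0.0812]))
proj tip, grip [[318.5324  52.2172]
 [318.0457 254.1323]]
```

View pics/w1.png

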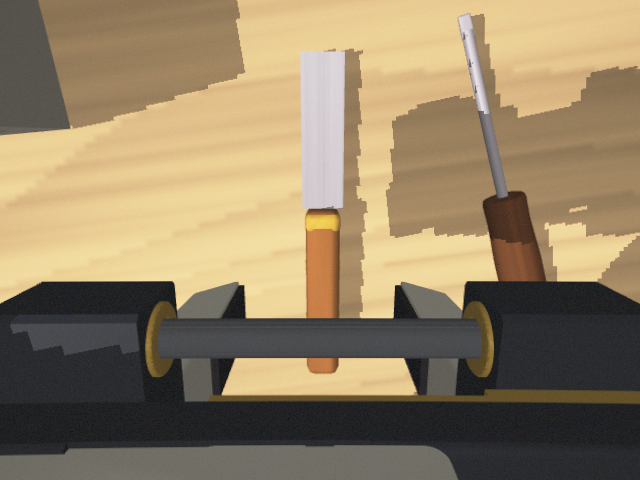

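The wrist view shows the blade tip at about (323,52), the ferrule at (323,219) and the handle centred on column 323, with the screwdriver on the right. The knife is centred between the fingers to within a few mm. I'll go down and grip it.

move_arm:
  deltas:
    - {"dp":[0.04,0,0.002],"turn":[0,0,0]}
    - {"dp":[0.08,0,0.002],"turn":[0,0,0]}
    - {"dp":[0.096,0,0.002],"turn":[0,0,0]}
    - {"dp":[0.096,0,0.002],"turn":[0,0,0]}

```text
time: 1.6
tool_pos: [0.4631, -0.2877, 0.0029]
tool_rot: [-2.067, 1.566, 2.501]
contact_force: [-0.1, 0.3, -0.3]
opening: 0.0596
```

move_arm:
  deltas:
    - {"dp":[0,0,0],"turn":[0,0,0]}
    - {"dp":[0,0,0],"turn":[0,0,0]}
    - {"dp":[0,0,0],"turn":[0,0,0]}
    - {"dp":[0,0,0],"turn":[0,0,0]}
    - {"dp":[0,0,0],"turn":[0,0,0]}
    - {"dp":[0,0,0],"turn":[0,0,0]}
  hand: 0.0
  squeeze: 60

```text
time: 2.2
tool_pos: [0.4656, -0.2875, 0.0052]
tool_rot: [1.012, 1.57, -0.7]
contact_force: [0.5, -0.2, 3.0]
opening: 0.0197
```

Run:
```python
from cell import robot
from h import *
np.set_printoptions(precision=4,suppress=True)
st=robot.observe()
print(st['tool_pos'],delta(st,[0.425,-0.034,0.109],down(-0.037,-1)))
```

```text
[ 0.4656 -0.2875  0.0052] (array([-0.104 , -0.0759, -0.2452]), array([-5.9906,  0.0235, -0.0336]))
```

move_arm:
  deltas:
    - {"dp":[-0.04,0,0],"turn":[0,0,0]}
    - {"dp":[-0.08,0,0],"turn":[0,0,0]}
    - {"dp":[-0.104,-0.02,-0.03],"turn":[-1,0,0]}
    - {"dp":[-0.104,-0.04,-0.07],"turn":[-2,0,0]}
    - {"dp":[-0.104,-0.06,-0.11],"turn":[-3,0,0]}
    - {"dp":[-0.104,-0.076,-0.15],"turn":[-4,0,0]}
    - {"dp":[-0.104,-0.076,-0.19],"turn":[-5,0,0]}
    - {"dp":[-0.104,-0.076,-0.23],"turn":[-6,0,0]}
    - {"dp":[-0.104,-0.076,-0.245],"turn":[-6,0,0]}
    - {"dp":[-0.104,-0.076,-0.245],"turn":[-6,0,0]}

```text
time: 3.2
tool_pos: [0.4246, -0.0323, 0.1088]
tool_rot: [-2.581, 1.571, 2.098]
contact_force: [0.5, -0.8, -0.4]
opening: 0.0193
```

Run:
```python
from cell import robot
from h import *
np.set_printoptions(precision=4,suppress=True)
st=robot.observe();ci=robot.camera_info('wrist')
p,d=robot.read_camera('wrist');cv2.imwrite('pics/w2.png',p[:,:,::-1]);np.save('w2.npy',d)
import json;json.dump({k:(v.tolist() if hasattr(v,'tolist') else v) for k,v in ci.items()},open('w2.json','w'))
p,d=robot.read_camera('scene');cv2.imwrite('pics/s2.png',p[:,:,::-1]);np.save('s2.npy',d)
print(st['time'],st['tool_pos'],st['contact_force'],st['opening'])
print('slot pred',proj(ci,[0.56,-0.039,0.116]))
```

```text
3.2 [ 0.4246 -0.0323  0.1088] [ 0.4557 -0.7716 -0.3999] 0.019330135183569623
slot pred [[ 325.1715 -101.0018]]
```

View pics/w2.png

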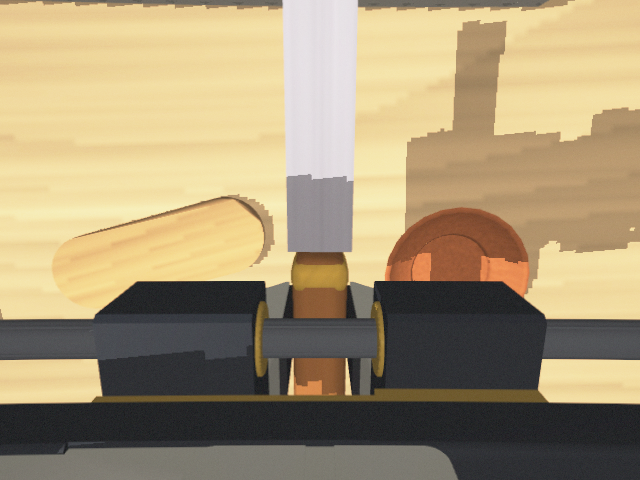

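View pics/s2.png

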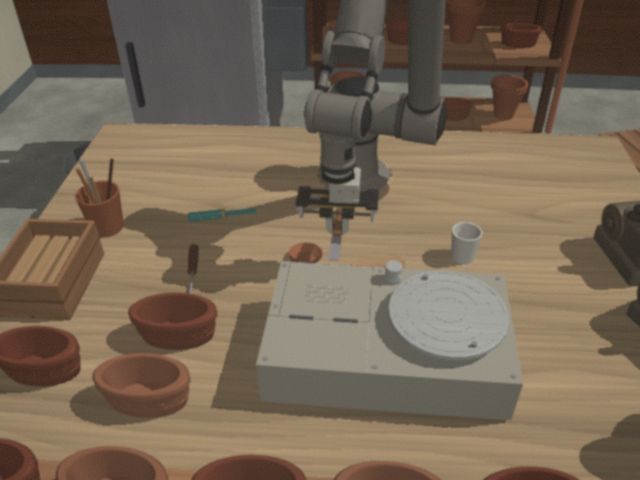

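The blade is straight in the grip, with its front end cut off at the top of the wrist view. In the scene view the knife is in front of the hatch at (335,248). Next I'll check the blade and deck heights using depth.

Run:
```python
from cell import robot
from h import *
np.set_printoptions(precision=4,suppress=True)
import json
ci=json.load(open('w2.json'));ci['R']=np.array(ci['R']);ci['t']=np.array(ci['t'])
P=depthpts(ci,np.load('w2.npy'))
for r in (5,40,80,120,160,200,240): print(r,np.median(P[r-3:r+4,305:335].reshape(-1,3),0), 'L/R')
print('bench w',np.median(P[100:110,100:200,2]))
ct=robot.camera_info('top');T=depthpts(ct,np.load('top0_d.npy'))
print('bench t',np.median(T[230:240,250:330,2]),np.median(T[228:240,300:330].reshape(-1,3),0))
for a in [(190,205,300,350),(160,175,295,310),(130,140,300,350),(105,115,300,350)]:
  print('deck',np.median(T[a[0]:a[1],a[2]:a[3]].reshape(-1,3),0))
cs=robot.camera_info('scene');S=depthpts(cs,np.load('s2.npy'))
print('scene deck',np.median(S[275:285,300:350].reshape(-1,3),0),np.median(S[340:360,290:350].reshape(-1,3),0))
print('scene bench',np.median(S[330:350,225:245].reshape(-1,3),0), np.median(S[225:240,360:400].reshape(-1,3),0))
print('scene blade',S[240:262:4,335])
```

```text
5 [ 0.5314 -0.0364  0.1176] L/R
40 [ 0.5212 -0.036   0.1176] L/R
80 [ 0.5091 -0.0355  0.1175] L/R
120 [ 0.4964 -0.0352  0.1176] L/R
160 [ 0.483  -0.0348  0.1176] L/R
200 [ 0.4689 -0.0345  0.1176] L/R
240 [ 0.454  -0.0339  0.1176] L/R
bench w 0.000953520796145052
bench t -0.00010866841372580982 [ 0.5211 -0.0198  0.0002]
deck [ 0.5972 -0.0454  0.1248]
deck [0.6761 0.0111 0.1253]
deck [ 0.7643 -0.046   0.1246]
deck [ 0.8332 -0.0475  0.1246]
scene deck [ 0.6106 -0.0512  0.1272] [ 0.8111 -0.0481  0.1283]
scene bench [ 0.6862 -0.2503  0.0035] [0.2805 0.0755 0.003 ]
scene blade [[ 0.4611 -0.036   0.1176]
 [ 0.4835 -0.0348  0.1238]
 [ 0.4928 -0.0344  0.1193]
 [ 0.5057 -0.0337  0.118 ]
 [ 0.5181 -0.0331  0.1165]
 [ 0.5386 -0.032   0.1221]]
```

move_arm:
  deltas:
    - {"dp":[0,0.01,0]}
    - {"dp":[0,0.02,0]}
    - {"dp":[0,0.03,0]}
    - {"dp":[0,0.04,0]}
    - {"dp":[0,0.04,0]}

```text
invalid input
```

move_arm:
  deltas:
    - {"dp":[0,0.01,0],"turn":[0,0,0]}
    - {"dp":[0,0.02,0],"turn":[0,0,0]}
    - {"dp":[0,0.03,0],"turn":[0,0,0]}
    - {"dp":[0,0.04,0],"turn":[0,0,0]}
    - {"dp":[0,0.04,0],"turn":[0,0,0]}

```text
time: 3.8
tool_pos: [0.4663, -0.0361, 0.1086]
tool_rot: [1.339, 1.57, -0.269]
contact_force: [1.2, 0.7, -1.0]
opening: 0.0198
```

Run:
```python
from cell import robot
from h import *
np.set_printoptions(precision=4,suppress=True)
st=robot.observe();ci=robot.camera_info('wrist')
p,d=robot.read_camera('wrist');cv2.imwrite('pics/w3.png',p[:,:,::-1])
p,d=robot.read_camera('scene');cv2.imwrite('pics/s3.png',cv2.resize(p[220:340,250:410,::-1],None,fx=5,fy=5))
print(st['time'],st['tool_pos'],st['contact_force'],st['opening'])
```

```text
3.8 [ 0.4663 -0.0361  0.1086] [ 1.1955  0.6693 -0.9961] 0.019751324982139478
```

View pics/w3.png

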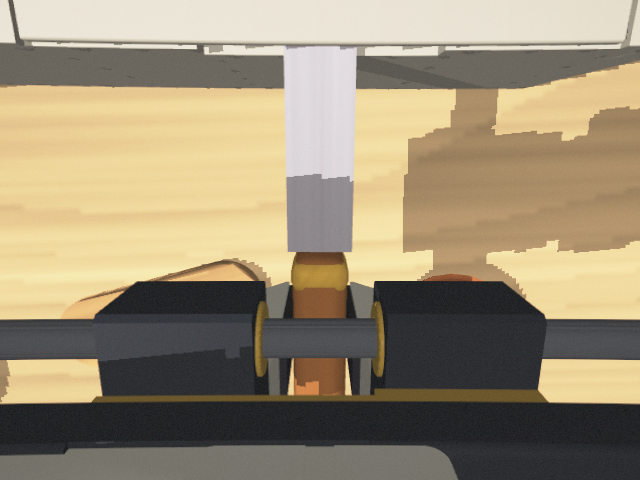

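View pics/s3.png

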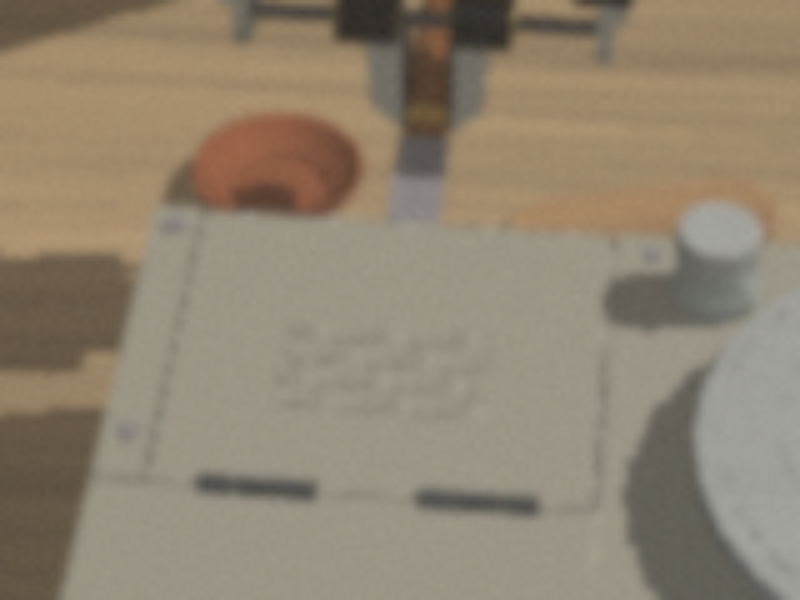

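The blade is in the slot at columns 285–357 of the slot's 205–443, the tip is hidden beneath the hatch edge, and there's no contact force. I'll push it further in and lift.

move_arm:
  deltas:
    - {"dp":[0,0.008,0],"turn":[0,0,0]}
    - {"dp":[0,0.016,0],"turn":[0,0,0]}
    - {"dp":[0,0.022,0],"turn":[0,0,0]}
    - {"dp":[0,0.022,0],"turn":[0,0,0]}

```text
time: 4.3
tool_pos: [0.4877, -0.0366, 0.1088]
tool_rot: [1.323, 1.57, -0.285]
contact_force: [0.4, 0.3, -0.6]
opening: 0.0198
```

move_arm:
  deltas:
    - {"dp":[-0.005,0,0],"turn":[0,0,0]}
    - {"dp":[-0.01,0,0],"turn":[0,0,0]}
    - {"dp":[-0.015,0,0],"turn":[0,0,0]}
    - {"dp":[-0.02,0.001,0],"turn":[0,0,0]}
    - {"dp":[-0.025,0.002,0],"turn":[0,0,0]}
    - {"dp":[-0.03,0.003,0],"turn":[0,0,0]}
    - {"dp":[-0.035,0.004,0],"turn":[0,0,0]}
    - {"dp":[-0.035,0.004,0],"turn":[0,0,0]}

```text
time: 5.1
tool_pos: [0.4912, -0.0367, 0.1445]
tool_rot: [1.335, 1.569, -0.273]
contact_force: [-1.4, -0.7, -1.4]
opening: 0.0196
```

```bash
cat > look.py <<'E'
import sys
from cell import robot
from h import *
np.set_printoptions(precision=4,suppress=True)
n=sys.argv[1]
st=robot.observe()
if len(sys.argv)>2:
  p,d=robot.read_camera('wrist');cv2.imwrite(f'pics/w{n}.png',p[:,:,::-1]);np.save(f'w{n}.npy',d)
p,d=robot.read_camera('scene');cv2.imwrite(f'pics/s{n}.png',cv2.resize(p[160:400,230:550,::-1],None,fx=2.5,fy=2.5));np.save(f's{n}.npy',d)
print(st['time'],st['tool_pos'],st['contact_force'],st['torque'],st['opening'])
E
python3 look.py 4 w
```

```text
5.1 [ 0.4912 -0.0367  0.1445] [-1.3906 -0.7127 -1.3857] [0.0251 0.2473 0.0102] 0.01959312768342983
```

View pics/w4.png

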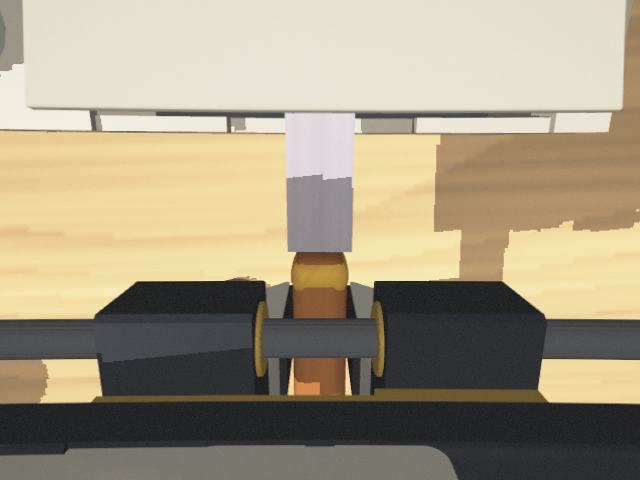

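View pics/s4.png

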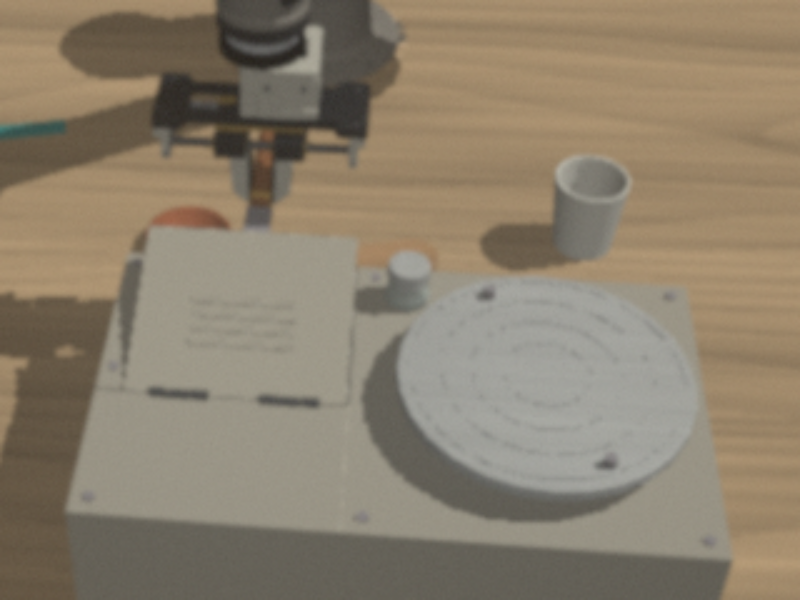

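The hatch is prised up about 0.25 rad with the blade beneath its edge, and the torque of 0.25 N m matches the expected load. Next I'll swing it along its arc.

move_arm:
  deltas:
    - {"dp":[-0.012,0.003,0],"turn":[0,0,0]}
    - {"dp":[-0.024,0.009,0],"turn":[0,0,0]}
    - {"dp":[-0.036,0.016,0],"turn":[0,0,0]}
    - {"dp":[-0.047,0.023,0],"turn":[0,0,0]}
    - {"dp":[-0.056,0.031,0],"turn":[0,0,0]}
    - {"dp":[-0.065,0.04,0],"turn":[0,0,0]}
    - {"dp":[-0.073,0.05,0],"turn":[0,0,0]}
    - {"dp":[-0.08,0.06,0],"turn":[0,0,0]}
    - {"dp":[-0.086,0.072,0],"turn":[0,0,0]}
    - {"dp":[-0.086,0.072,0],"turn":[0,0,0]}

```text
time: 6.2
tool_pos: [0.5641, -0.0395, 0.2302]
tool_rot: [1.411, 1.568, -0.196]
contact_force: [0.4, -1.1, -1.1]
opening: 0.0197
```

```bash
python3 look.py 5 w
```

```text
6.2 [ 0.5641 -0.0395  0.2302] [ 0.4139 -1.0701 -1.1028] [ 0.1038  0.0212 -0.0433] 0.0196763351434349
```

View pics/w5.png

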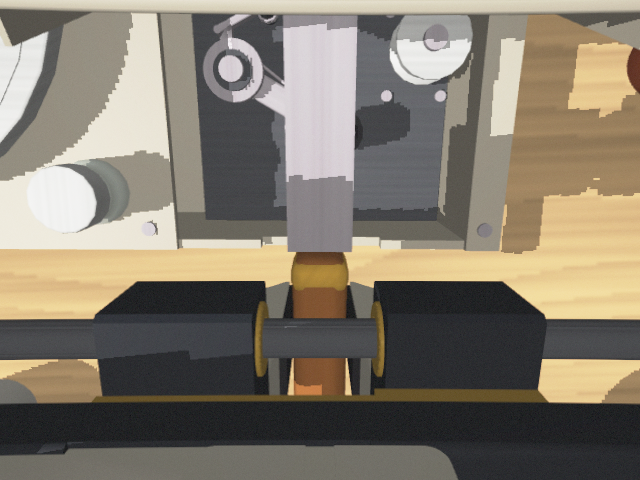

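View pics/s5.png

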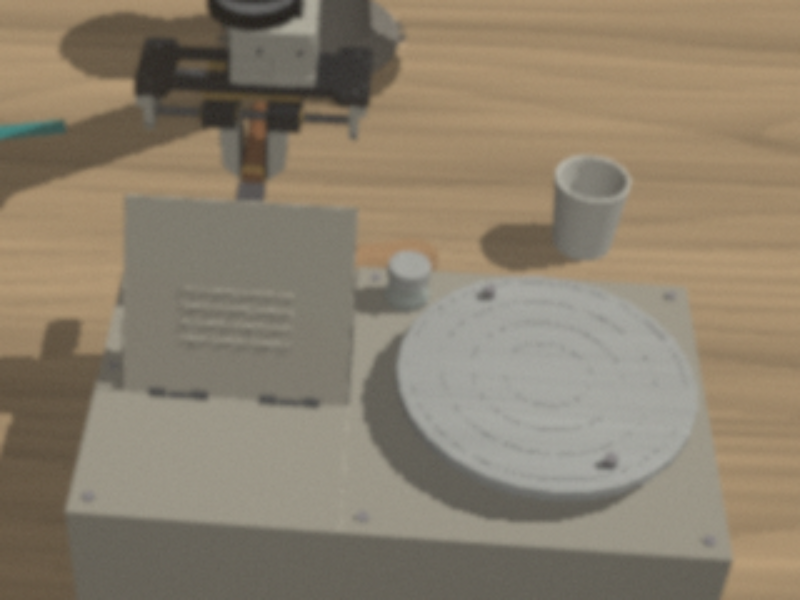

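move_arm:
  deltas:
    - {"dp":[-0.004,0.01,0],"turn":[0,0,0]}
    - {"dp":[-0.008,0.02,0],"turn":[0,0,0]}
    - {"dp":[-0.01,0.03,0],"turn":[0,0,0]}
    - {"dp":[-0.012,0.04,0],"turn":[0,0,0]}
    - {"dp":[-0.012,0.05,0],"turn":[0,0,0]}
    - {"dp":[-0.012,0.06,0],"turn":[0,0,0]}
    - {"dp":[-0.01,0.068,0],"turn":[0,0,0]}
    - {"dp":[-0.01,0.076,0],"turn":[0,0,0]}
    - {"dp":[-0.01,0.076,0],"turn":[0,0,0]}

```text
time: 7.2
tool_pos: [0.639, -0.0421, 0.239]
tool_rot: [-1.744, 1.57, 2.932]
contact_force: [-0.1, -0.6, -1.0]
opening: 0.0198
```

move_arm:
  deltas:
    - {"dp":[0,-0.015,0],"turn":[0,0,0]}
    - {"dp":[0,-0.04,0],"turn":[0,0,0]}
    - {"dp":[0,-0.07,0],"turn":[0,0,0]}
    - {"dp":[0,-0.1,0],"turn":[0,0,0]}
    - {"dp":[0,-0.1,0],"turn":[0,0,0]}

```text
time: 7.7
tool_pos: [0.5354, -0.0379, 0.2401]
tool_rot: [-1.623, 1.569, 3.053]
contact_force: [-0.1, -0.4, -0.6]
opening: 0.0197
```

```bash
python3 look.py 6 w
python3 - <<'E'
from cell import robot
from h import *
p,d=robot.read_camera('top');cv2.imwrite('pics/t6.png',p[:,:,::-1]);np.save('t6.npy',d)
E
```

```text
7.7 [ 0.5354 -0.0379  0.2401] [-0.1044 -0.4214 -0.5695] [0.0686 0.0663 0.0575] 0.01972645314083415
```

View pics/w6.png

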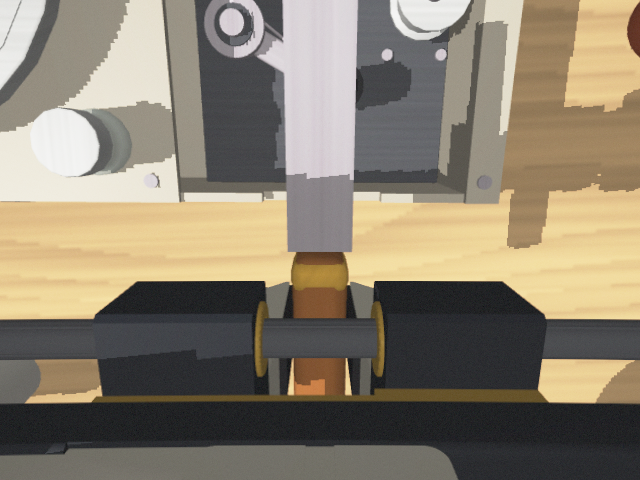

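View pics/s6.png

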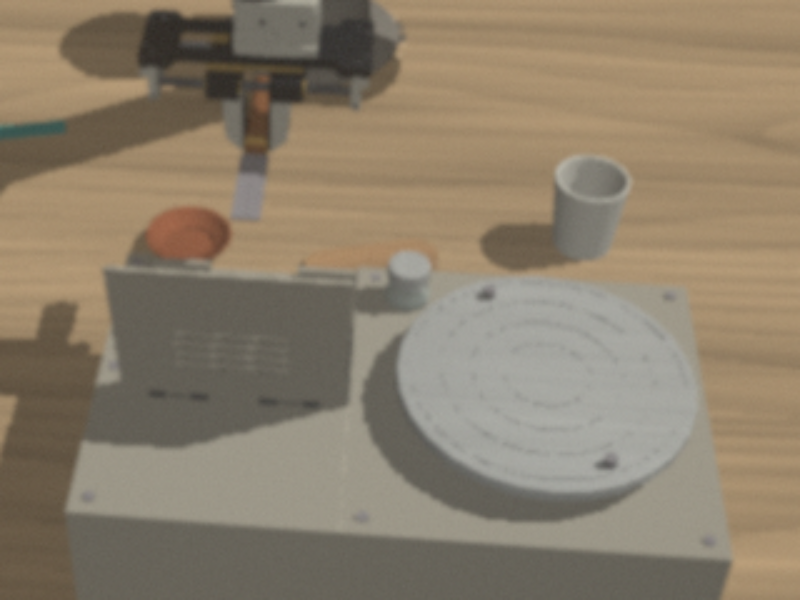

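View pics/t6.png

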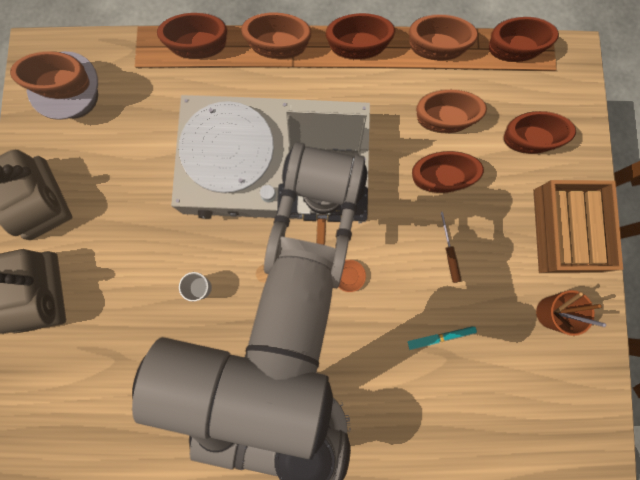

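The hatch is standing open (edge at (230,275) in the scene crop), and the bay with the roller and pulley is exposed in the wrist view. I'll measure the hatch angle and work out the way back for the knife.

Run:
```python
from cell import robot
from h import *
np.set_printoptions(precision=4,suppress=True)
cs=robot.camera_info('scene');S=depthpts(cs,np.load('s6.npy'))
for v in range(268,320,4): print(v,S[v,325])
Q=S[276:312,290:365].reshape(-1,3);c=Q.mean(0);n=np.linalg.svd(Q-c)[2][2];n*=np.sign(n[0]);print('n',n,'theta',np.pi/2+np.arcsin(-n[2]),np.pi/2+np.arcsin(n[2]))
st=robot.observe()
for z in (0.24,0.1,0.005):print(delta(st,[0.4656,-0.2875,z],down(-0.141,-1)))
```

```text
268 [ 0.5589 -0.0537  0.1146]
272 [ 0.7615 -0.0394  0.2871]
276 [ 0.7607 -0.0396  0.2764]
280 [ 0.7587 -0.0398  0.2645]
284 [ 0.7531 -0.0403  0.249 ]
288 [ 0.7489 -0.0407  0.2345]
292 [ 0.7491 -0.0408  0.2241]
296 [ 0.7492 -0.0408  0.2135]
300 [ 0.7461 -0.0412  0.1995]
304 [ 0.7436 -0.0414  0.186 ]
308 [ 0.744  -0.0415  0.1752]
312 [ 0.7355 -0.0422  0.155 ]
316 [ 0.7312 -0.0426  0.1389]
n [ 0.7573  0.022  -0.6526] theta 2.2818616561603102 0.8597309974294831
(array([ 0.0002, -0.0645,  0.2515]), array([ 5.9554,  0.0129, -0.1012]))
(array([ 0.1402, -0.0647,  0.2515]), array([ 5.9554,  0.0129, -0.1012]))
(array([ 0.2352, -0.0649,  0.2515]), array([ 5.9554,  0.0129, -0.1012]))
```

move_arm:
  deltas:
    - {"dp":[0,-0.02,0.045],"turn":[1,0,0]}
    - {"dp":[0,-0.04,0.09],"turn":[2,0,0]}
    - {"dp":[0,-0.05,0.135],"turn":[3,0,0]}
    - {"dp":[0.01,-0.06,0.18],"turn":[4,0,0]}
    - {"dp":[0.03,-0.065,0.22],"turn":[5,0,0]}
    - {"dp":[0.065,-0.065,0.251],"turn":[6,0,0]}
    - {"dp":[0.11,-0.065,0.251],"turn":[6,0,0]}
    - {"dp":[0.155,-0.065,0.251],"turn":[6,0,0]}
    - {"dp":[0.19,-0.065,0.251],"turn":[6,0,0]}
    - {"dp":[0.2,-0.065,0.251],"turn":[6,0,0]}

```text
time: 8.85
tool_pos: [0.4631, -0.2859, 0.0356]
tool_rot: [-2.119, 1.564, 2.451]
contact_force: [0.0, -0.7, 0.2]
opening: 0.0199
```

```bash
python3 look.py 7 w;python3 - <<'E'
from cell import robot
from h import *
np.set_printoptions(precision=4,suppress=True)
st=robot.observe();ci=robot.camera_info('wrist');P=depthpts(ci,np.load('w7.npy'))
print(delta(st,[0.4656,-0.2875,0.0055],down(-0.141,-1)))
for r in (5,80,160,240): print(r,np.median(P[r-3:r+4,305:335].reshape(-1,3),0))
E
```

```text
8.85 [ 0.4631 -0.2859  0.0356] [ 0.035  -0.7116  0.2225] [ 0.0216 -0.0093  0.063 ] 0.019902913192248545
(array([0.033 , 0.0013, 0.0006]), array([-0.0332, -0.072 ,  0.1212]))
5 [ 0.5703 -0.3024  0.047 ]
80 [ 0.5482 -0.2992  0.047 ]
160 [ 0.5223 -0.2956  0.0471]
240 [ 0.4937 -0.2915  0.0472]
```

View pics/w7.png

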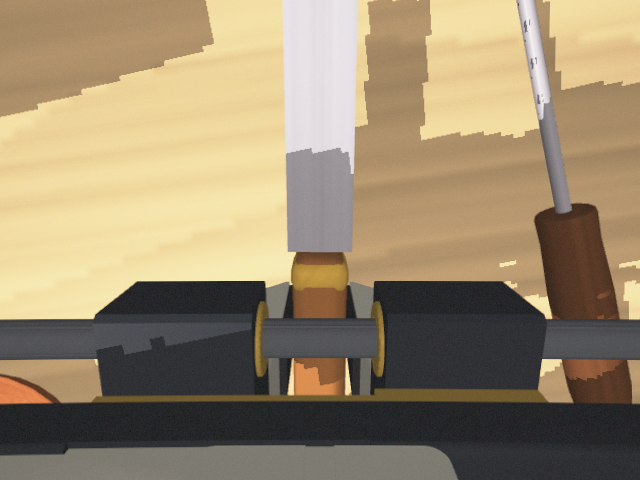

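The blade is level and the screwdriver at (575,290) is clear of the gripper. I'll lower the knife onto the bench.

move_arm:
  deltas:
    - {"dp":[0.01,0,0],"turn":[0,0,0]}
    - {"dp":[0.02,0,0],"turn":[0,0,0]}
    - {"dp":[0.026,0,0],"turn":[0,0,0]}
    - {"dp":[0.03,0,0],"turn":[0,0,0]}
    - {"dp":[0.031,0,0],"turn":[0,0,0]}
    - {"dp":[0.031,0,0],"turn":[0,0,0]}

```text
time: 9.55
tool_pos: [0.4645, -0.2869, 0.0089]
tool_rot: [0.829, 1.57, -0.884]
contact_force: [-0.6, -0.4, -0.8]
opening: 0.0197
```

move_arm:
  deltas:
    - {"dp":[0.001,0,0],"turn":[0,0,0]}
    - {"dp":[0.002,0,0],"turn":[0,0,0]}
    - {"dp":[0.003,0,0],"turn":[0,0,0]}
    - {"dp":[0.004,0,0],"turn":[0,0,0]}
    - {"dp":[0.004,0,0],"turn":[0,0,0]}

```text
time: 10.05
tool_pos: [0.4645, -0.2869, 0.0052]
tool_rot: [0.817, 1.57, -0.896]
contact_force: [-1.1, 1.0, 3.6]
opening: 0.0197
```

Contact at 3.6 N, so it's on the bench. Release and retreat.

move_arm:
  deltas:
    - {"dp":[0,0,0],"turn":[0,0,0]}
    - {"dp":[0,0,0],"turn":[0,0,0]}
    - {"dp":[0,0,0],"turn":[0,0,0]}
    - {"dp":[0,0,0],"turn":[0,0,0]}
    - {"dp":[-0.02,0,0],"turn":[0,0,0]}
    - {"dp":[-0.06,0,0],"turn":[0,0,0]}
    - {"dp":[-0.1,0,0],"turn":[0,0,0]}
    - {"dp":[-0.15,0,0],"turn":[0,0,0]}
    - {"dp":[-0.2,0,0],"turn":[0,0,0]}
    - {"dp":[-0.2,0,0],"turn":[0,0,0]}
  hand: 0.05

```text
time: 11.05
tool_pos: [0.4672, -0.289, 0.212]
tool_rot: [1.018, 1.557, -0.694]
contact_force: [-0.0, -1.0, 0.4]
opening: 0.0497
```

```bash
python3 look.py 8 w;python3 - <<'E'
from cell import robot
from h import *
np.set_printoptions(precision=4,suppress=True)
st=robot.observe()
print(delta(st,[0.52,-0.045,0.25],down(-0.037,-1)))
E
```

```text
11.05 [ 0.4672 -0.289   0.212 ] [-0.0396 -0.951   0.3791] [ 0.0119  0.0025 -0.0459] 0.04974234606035577
(array([-0.0445,  0.0207, -0.2474]), array([-5.9957,  0.0984, -0.1332]))
```

View pics/w8.png

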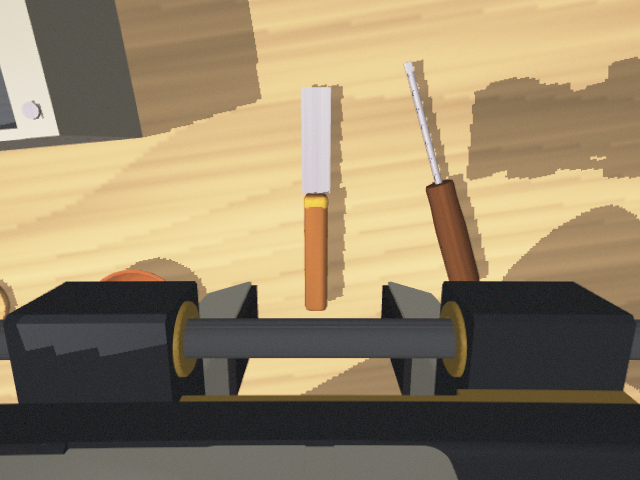

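The knife lies flat and released at (316,200). I'll close the fingers and move above the front of the bay.

move_arm:
  deltas:
    - {"dp":[-0.02,0,-0.04],"turn":[-1,0,0]}
    - {"dp":[-0.04,0,-0.08],"turn":[-2,0,0]}
    - {"dp":[-0.045,0.01,-0.12],"turn":[-3,0,0]}
    - {"dp":[-0.045,0.015,-0.16],"turn":[-4,0,0]}
    - {"dp":[-0.045,0.02,-0.2],"turn":[-5,0,0]}
    - {"dp":[-0.045,0.02,-0.24],"turn":[-6,0,0]}
    - {"dp":[-0.045,0.02,-0.247],"turn":[-6,0,0]}
    - {"dp":[-0.045,0.02,-0.247],"turn":[-6,0,0]}
  hand: 0.0
  squeeze: 40

```text
time: 11.95
tool_pos: [0.5185, -0.0439, 0.248]
tool_rot: [-1.681, 1.568, 2.997]
contact_force: [0.5, -0.1, -1.0]
opening: 0.0004
```

```bash
python3 look.py 9 w;python3 - <<'E'
from cell import robot
from h import *
np.set_printoptions(precision=4,suppress=True)
ci=robot.camera_info('wrist');P=depthpts(ci,np.load('w9.npy'));np.save('P9.npy',P)
ex=np.array([np.cos(-.037),np.sin(-.037),0]);ey=np.array([-ex[1],ex[0],0])
i=np.array([.56,-.039,.116])+.074*ex-.012*ey;i[2]-=.0245
print('idler pred',i,proj(ci,i+[0,0,.015]))
E
```

```text
11.95 [ 0.5185 -0.0439  0.248 ] [ 0.5156 -0.0661 -1.0401] [ 0.0574 -0.028   0.0113] 0.00038684262503403124
idler pred [ 0.6335 -0.0537  0.0915] [[323.9704  59.3493]]
```

View pics/w9.png

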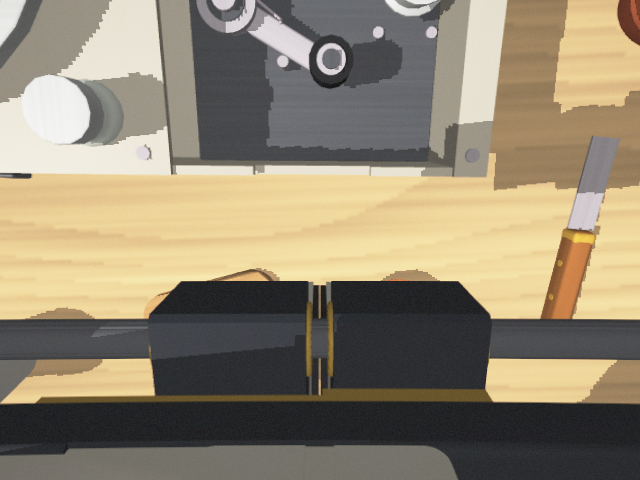

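Run:
```python
from cell import robot
from h import *
np.set_printoptions(precision=4,suppress=True)
ci=robot.camera_info('wrist');P=np.load('P9.npy')
print('depth at roller top',P[58,331],P[45,331],P[80,322])
r=onplane(ci,(331,60),0.107)[0];print('roller',r)
print('sill front edge',onplane(ci,[(175,175),(485,177)],0.1247), 'bay floor z',np.median(P[120:150,250:400,2]),'arm',P[35,280],'bay edges',onplane(ci,[(200,158),(432,162)],0.054))
ex=np.array([np.cos(-.037),np.sin(-.037),0]);ey=np.array([-ex[1],ex[0],0])
print('pred err along ex,ey',(r-[.6335,-.0537,.107])@np.c_[ex,ey])
st=robot.observe();print(st['tool_pos'])
im=cv2.imread('pics/w9.png')[0:180,150:500];cv2.imwrite('pics/c9.png',cv2.resize(im,None,fx=2.2,fy=2.2,interpolation=cv2.INTER_CUBIC))
```

```text
depth at roller top [ 0.6331 -0.0582  0.113 ] [ 0.6411 -0.0585  0.1108] [ 0.6206 -0.052   0.1088]
roller [ 0.6329 -0.0584  0.107 ]
sill front edge [[ 0.563   0.048   0.1247]
 [ 0.5541 -0.1582  0.1247]] bay floor z 0.05672796499112229 arm [ 0.6552 -0.0233  0.0772] bay edges [[ 0.5705  0.05    0.054 ]
 [ 0.5603 -0.1413  0.054 ]]
pred err along ex,ey [-0.0005 -0.0047]
[ 0.5186 -0.0458  0.2486]
```

View pics/c9.png

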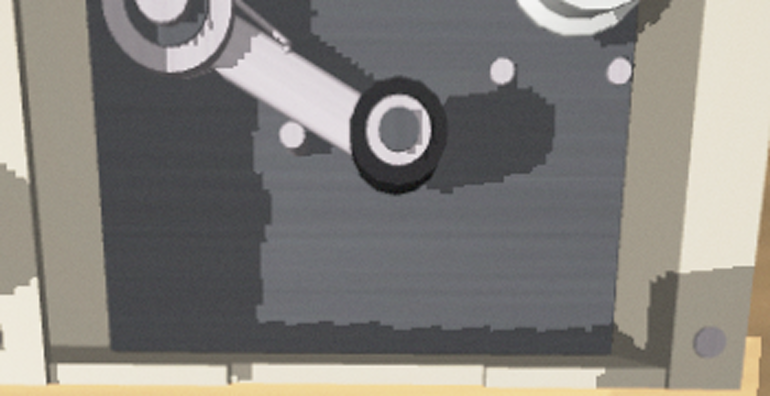

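Run:
```python
from cell import robot
from h import *
np.set_printoptions(precision=4,suppress=True)
ci=robot.camera_info('wrist');st=robot.observe();o=-ci['R'].T@ci['t'];print(o-st['tool_pos'],st['qpos'])
S=depthpts(robot.camera_info('scene'),np.load('s9.npy'))
```

```text
[ 0.0669 -0.0028  0.1588] [-0.2349  0.3187  1.4964 -0.0007  1.3286  1.3733]
```

View pics/s9.png

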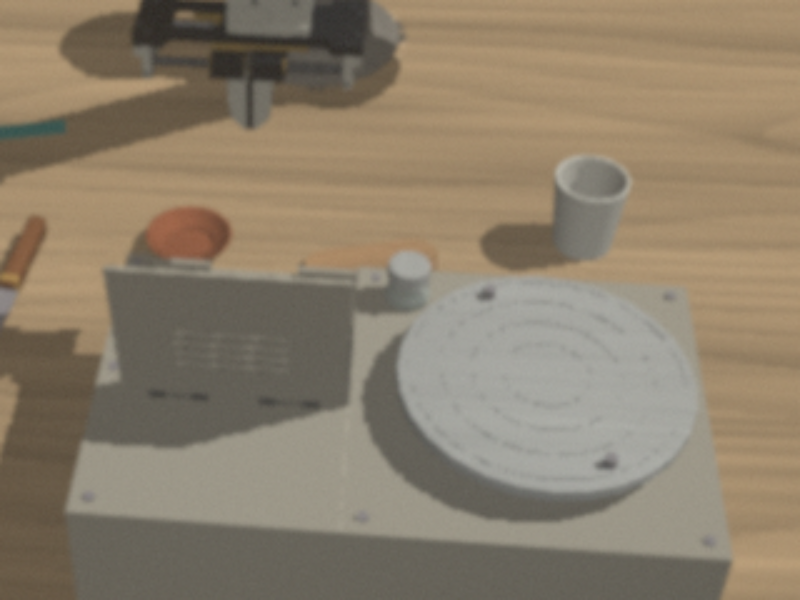

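Run:
```python
from cell import robot
from h import *
np.set_printoptions(precision=4,suppress=True)
st=robot.observe()
for p in ([.594,-.064,.17],[.594,-.064,.083]):print(delta(st,p,down(-0.037,-1)))
```

```text
(array([0.0785, 0.0761, 0.0154]), array([-0.0151,  0.0134,  0.1194]))
(array([0.1655, 0.0763, 0.0154]), array([-0.0151,  0.0134,  0.1194]))
```

move_arm:
  deltas:
    - {"dp":[0,0.04,0.008],"turn":[0,0,0]}
    - {"dp":[0.02,0.076,0.015],"turn":[0,0,0]}
    - {"dp":[0.05,0.076,0.015],"turn":[0,0,0]}
    - {"dp":[0.078,0.076,0.015],"turn":[0,0,0]}
    - {"dp":[0.078,0.076,0.015],"turn":[0,0,0]}

```text
time: 12.55
tool_pos: [0.5918, -0.0643, 0.167]
tool_rot: [-1.724, 1.561, 2.949]
contact_force: [-0.6, 0.2, 0.4]
opening: 0.0005
```

```bash
python3 look.py 10 w
python3 - <<'E'
from cell import robot
from h import *
np.set_printoptions(precision=4,suppress=True)
st=robot.observe();ci=robot.camera_info('wrist')
print(delta(st,[.594,-.064,.083],down(-0.037,-1)), proj(ci,[.633,-.058,.107]))
E
```

```text
12.55 [ 0.5918 -0.0643  0.167 ] [-0.6495  0.1846  0.4238] [0.0607 0.0704 0.062 ] 0.00045758176678400655
(array([ 0.0888, -0.0002, -0.0002]), array([-0.098 ,  0.0068,  0.0469])) [[303.865  190.4468]]
```

View pics/w10.png

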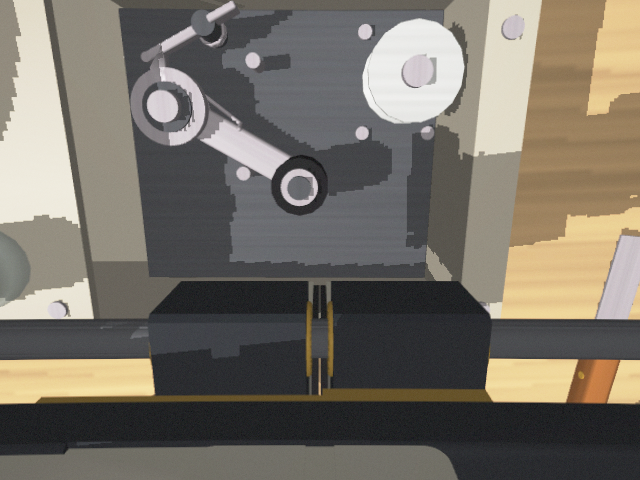

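The roller is at (300,187), the pivot at (165,105) and the pawl beside it at (203,25). There's free floor in front of the roller, so I'll descend.

move_arm:
  deltas:
    - {"dp":[0.025,0,0],"turn":[0,0,0]}
    - {"dp":[0.05,0,0],"turn":[0,0,0]}
    - {"dp":[0.075,0,0],"turn":[0,0,0]}
    - {"dp":[0.085,0,0],"turn":[0,0,0]}
    - {"dp":[0.085,0,0],"turn":[0,0,0]}

```text
time: 13.15
tool_pos: [0.5945, -0.0633, 0.087]
tool_rot: [-1.12, 1.571, -2.728]
contact_force: [-0.5, -1.0, -0.1]
opening: 0.0006
```

```bash
python3 look.py 11 w
```

```text
13.15 [ 0.5945 -0.0633  0.087 ] [-0.4865 -1.0215 -0.0507] [ 0.0341  0.0632 -0.0079] 0.000553118554051954
```

View pics/w11.png

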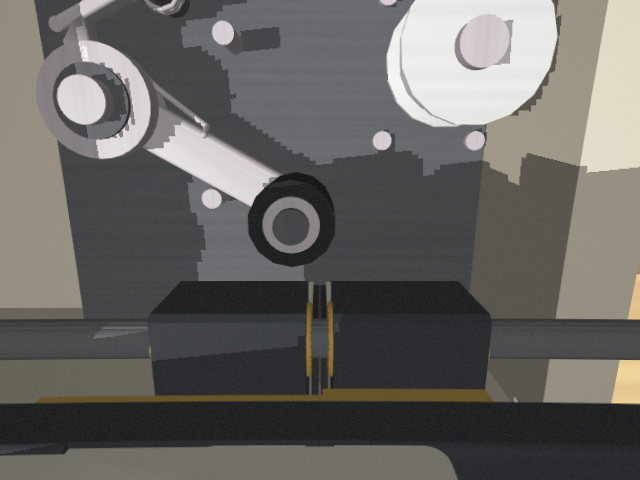

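move_arm:
  deltas:
    - {"dp":[0.003,0.007,0],"turn":[0,0,0]}
    - {"dp":[0.003,0.014,0],"turn":[0,0,0]}
    - {"dp":[0.003,0.02,0],"turn":[0,0,0]}
    - {"dp":[0.003,0.025,0],"turn":[0,0,0]}
    - {"dp":[0.003,0.03,0],"turn":[0,0,0]}
    - {"dp":[0.003,0.035,0],"turn":[0,0,0]}
    - {"dp":[0.003,0.04,0],"turn":[0,0,0]}
    - {"dp":[0.003,0.04,0],"turn":[0,0,0]}

```text
time: 14.05
tool_pos: [0.6331, -0.0658, 0.0831]
tool_rot: [-1.286, 1.566, -2.895]
contact_force: [-2.9, -1.3, -1.5]
opening: 0.0006
```

```bash
python3 look.py 12 w
```

```text
14.05 [ 0.6331 -0.0658  0.0831] [-2.8826 -1.3194 -1.5153] [-0.2073  0.4777 -0.0261] 0.0006323301297486976
```

View pics/w12.png

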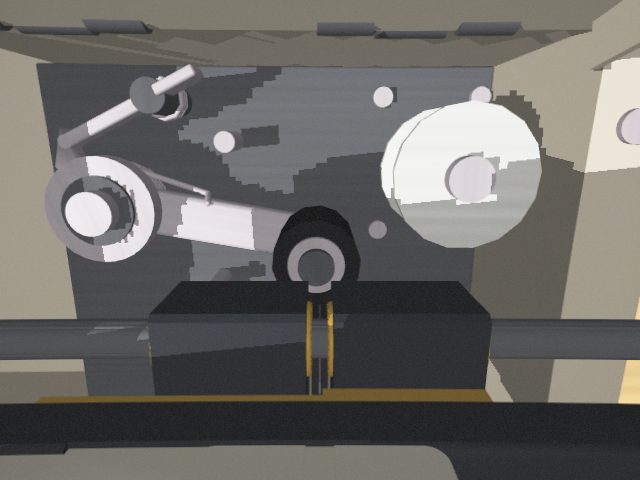

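View pics/s12.png

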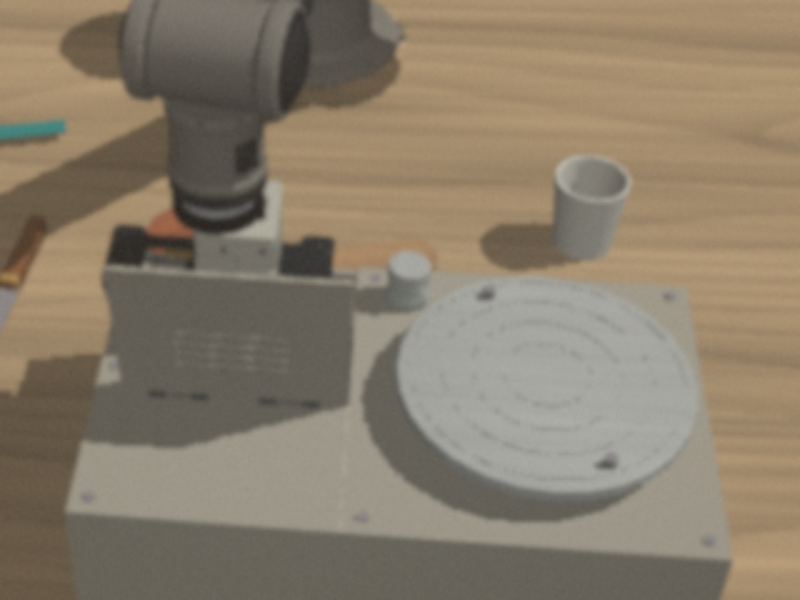

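The arm has turned about 0.32 rad: the roller is now at (316,262), and the line from the pivot to it slopes 13° against 31° at the start. I'll push 25 mm further to reach about 0.62 rad.

move_arm:
  deltas:
    - {"dp":[0,0.004,0],"turn":[0,0,0]}
    - {"dp":[0,0.008,0],"turn":[0,0,0]}
    - {"dp":[0,0.012,0],"turn":[0,0,0]}
    - {"dp":[0,0.016,0],"turn":[0,0,0]}
    - {"dp":[0,0.02,0],"turn":[0,0,0]}
    - {"dp":[0,0.023,0],"turn":[0,0,0]}
    - {"dp":[0,0.025,0],"turn":[0,0,0]}
    - {"dp":[0,0.025,0],"turn":[0,0,0]}
    - {"dp":[0,0.025,0],"turn":[0,0,0]}

```text
time: 15.05
tool_pos: [0.6582, -0.0664, 0.0835]
tool_rot: [-1.156, 1.567, -2.764]
contact_force: [-7.8, -5.5, 0.6]
opening: 0.0006
```

```bash
python3 look.py 13 w
```

```text
15.05 [ 0.6582 -0.0664  0.0835] [-7.7846 -5.4904  0.6433] [-0.842   1.2775  0.0063] 0.0005570146690804634
```

View pics/w13.png

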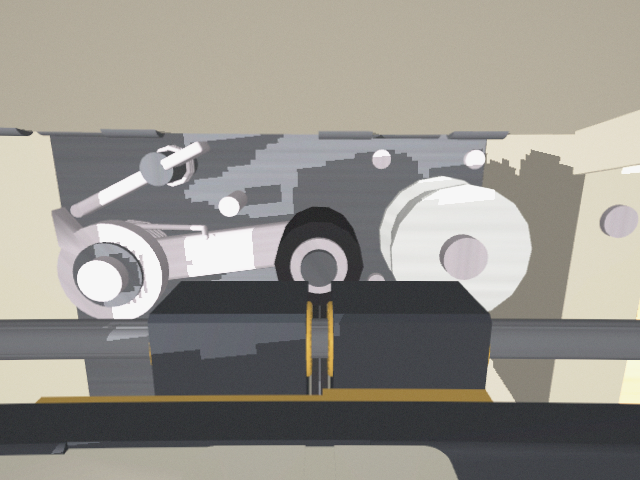

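View pics/s13.png

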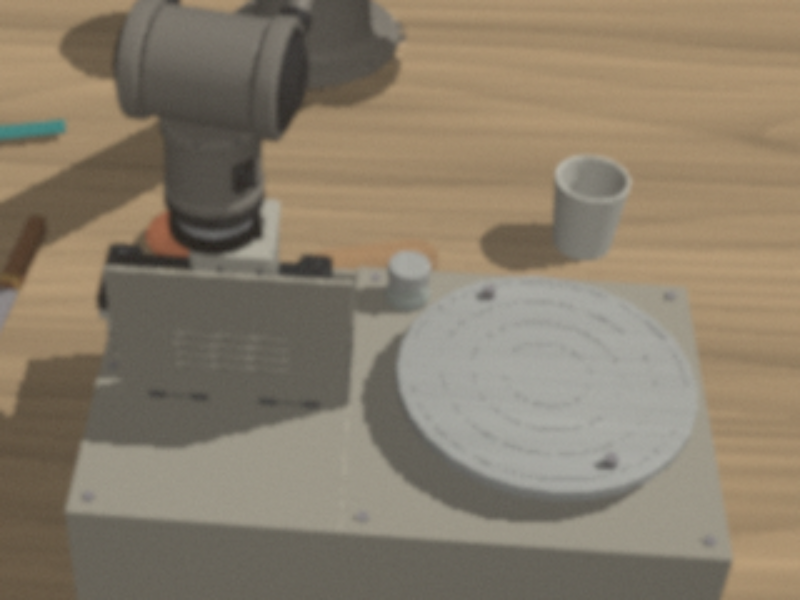

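The roller is at (319,267) and the pivot at (103,280), so the arm now points slightly backwards. The hatch still stands, and the wrist force is about 7.8 N. I'll let it settle and check the angle numerically.

move_arm:
  deltas:
    - {"dp":[0,0,0],"turn":[0,0,0]}
    - {"dp":[0,0,0],"turn":[0,0,0]}
    - {"dp":[0,0,0],"turn":[0,0,0]}
    - {"dp":[0,0,0],"turn":[0,0,0]}
    - {"dp":[0,0,0],"turn":[0,0,0]}

```text
time: 15.65
tool_pos: [0.6581, -0.0664, 0.0835]
tool_rot: [-1.17, 1.567, -2.778]
contact_force: [-8.2, -4.9, 0.7]
opening: 0.0002
```

```bash
python3 look.py 14 w
python3 - <<'E'
from cell import robot
from h import *
np.set_printoptions(precision=4,suppress=True)
ci=robot.camera_info('wrist')
P=depthpts(ci,np.load('w14.npy'));print('hub/roller z',P[280,100],P[265,319])
for uv,z in [((103,280),P[280,100][2]),((319,267),P[265,319][2])]: print(onplane(ci,uv,z))
a=onplane(ci,(103,280),P[280,100][2])[0];b=onplane(ci,(319,267),P[265,319][2])[0];v=b-a
print('arm L',np.hypot(v[0],v[1]),'angle fwd',np.arctan2(v[0],-v[1])-0.037)
r0=np.array([.634,-.057]);v0=r0-a[:2];print('L0',np.hypot(*v0),'ang0',np.arctan2(v0[0],-v0[1])-0.037)
im=cv2.imread('pics/w14.png')[120:330,30:400];cv2.imwrite('pics/c14.png',cv2.resize(im,None,fx=2.1,fy=2.1,interpolation=cv2.INTER_CUBIC))
im=cv2.imread('pics/w10.png')[0:220,100:340];cv2.imwrite('pics/c10.png',cv2.resize(im,None,fx=2.5,fy=2.5,interpolation=cv2.INTER_CUBIC))
p,d=robot.read_camera('top');cv2.imwrite('pics/t14.png',p[:,:,::-1])
E
```

```text
15.65 [ 0.6581 -0.0664  0.0835] [-8.1903 -4.8802  0.7072] [-0.8175  1.341  -0.0172] 0.00023022017581292498
hub/roller z [0.6758 0.0137 0.0942] [ 0.7253 -0.0689  0.2422]
[[0.6758 0.0126 0.0942]]
[[ 0.7253 -0.0689  0.2422]]
arm L 0.09539088873254342 angle fwd 0.5092761959950459
L0 0.08114557201661464 ang0 -0.5778805546205379
```

View pics/c14.png

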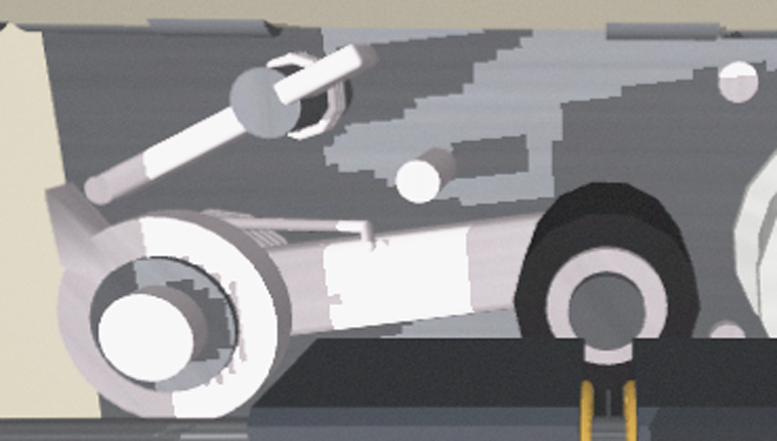

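View pics/c10.png

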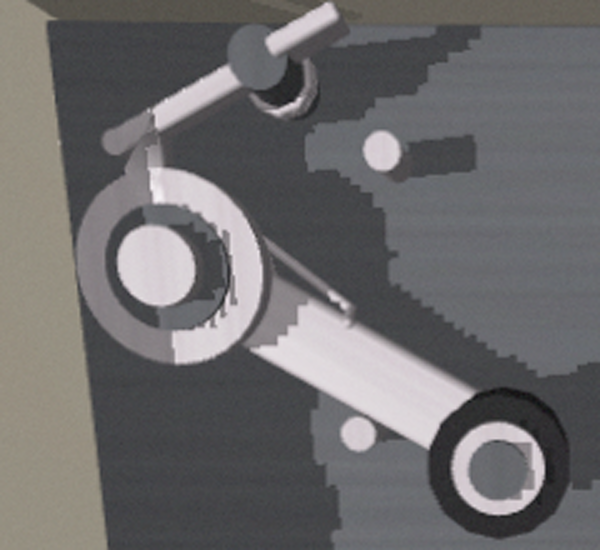

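View pics/t14.png

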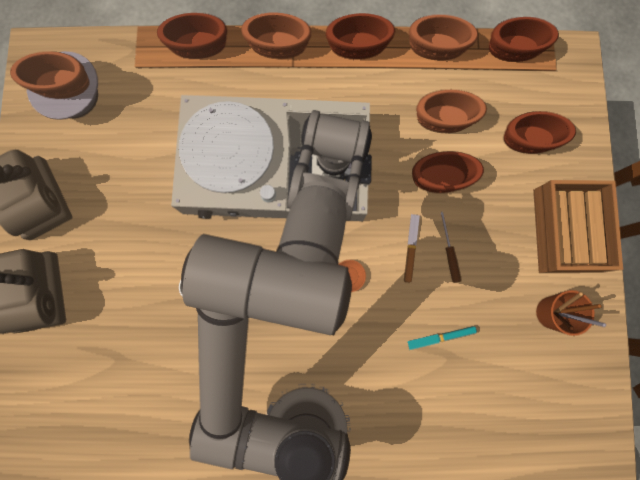

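Run:
```python
from cell import robot
from h import *
np.set_printoptions(precision=4,suppress=True)
ci=robot.camera_info('wrist')
a=onplane(ci,(101,280),.0942)[0]
for z in (.105,.11):
    b=onplane(ci,(319,267),z)[0];v=b-a
    th=np.arctan2(v[0],-v[1])-0.037;print(b,'L',np.hypot(v[0],v[1]),th,'tensioner',th+0.578)
# slopes of the pawl rod and arm edges in c10/c14 for comparison
print(np.degrees(np.arctan2(188-105,97-260)),np.degrees(np.arctan2(140-55,113-258)))
print(np.degrees(np.arctan2(188-48,97-365)),np.degrees(np.arctan2(140-12,113-338)))
```

```text
[ 0.6813 -0.0676  0.105 ] L 0.08104096892850342 0.030460591571099906 tensioner 0.6084605915710999
[ 0.6829 -0.0676  0.11  ] L 0.0812143284270706 0.05014743171906901 tensioner 0.628147431719069
153.01469391820524 149.62087398863164
152.41797079220285 150.36493319152038
```

```bash
python3 -c "
from cell import robot
s=robot.observe();print(s['time'],s['contact_force'],s['qvel']);print(robot.hand_in())"
```

```text
15.8 [-8.0222498  -4.47885324  1.13596477] [-7.42489682e-05  5.43823644e-04  4.15022736e-04 -3.28802617e-04
 -4.03313439e-05  5.60764748e-04]
the job is handed in; nothing more can be done
None
```

I handed the job in at 15.8 s with the closed fingertips holding the tensioner arm back past its click; `hand_in` gave no verdict.

**What I did:** I prised the hatch up with the knife blade in the slot and swung it open with the blade. I laid the knife back flat where it had been, then pushed the roller back with the fingertips.

**Last checks:**
- **Tensioner:** about 0.61 rad from the wrist image (0.61–0.63 depending on the roller height assumed). The arm was still, and the wrist sensor read about 8 N backwards and 4.5 N sideways.
- **Pawl:** it looked dropped in and clear of the tooth. I could only judge this by eye; its slope in the picture matched the start to within about 3°, with some change of viewpoint.
- **Hatch:** about 1.76 rad, from depth points read by hand just after opening. An automatic plane fit to that depth picture gave a meaningless angle, so I dropped it. The hatch looked unchanged in the later pictures.
- **Knife:** flat and released beside the screwdriver in the last top view.
- **Bystanders:** the planters, saucer and screwdriver looked unmoved in the last top view, and the cup and jar in the last scene views. The rib was mostly hidden at the end, but I never went near it. I did not measure their positions.

The camera gave no usable depth for the roller in the final wrist view, so I placed it on a plane at its known height instead.

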